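# Reset the ratchet of a model railway's tilting control panel and set it two notches up

## Robot

A 7-joint arm with a two-finger parallel gripper is mounted at the origin on the work surface. World frame = base frame: x ahead of the robot, y to its left, z up, the work surface at z = 0. Lengths are in m, angles in rad, forces in N, time in s.
With the tool pointing down it reaches from about 0.35 to 0.9 m from the base axis. Payload 8.1 kg.
Tool frame: the origin (TCP) lies midway between the tips of the shut fingers; the grasp point (between the pads) lies 19 mm behind it; z points along the fingers, y is the line along which they close (so a half turn about z gives the same grasp; the last joint's range is limited). The gripper opens to 92 mm and grips with 3 to 60 N. Pads are 19 mm wide; open, the fingers measure 130 mm over their backs; the gripper's body (75 mm by 190 mm) begins 47 mm behind the grasp point.
Start: joints at [-1.344, 0.434, 0.025, 1.573, -0.012, 1.134, -0.075], TCP at [0.202, 0.591, 0.227] pointing down, gripper open.
Joint ranges: [-2.62, 2.62], [-0.44, 2.09], [-1.27, 1.32], [0.08, 2.57], [-1.32, 4.46], [0.12, 2], [-2.74, 2.74]. Speed limits (rad/s): [2.22, 2.22, 3.01, 3.01, 3.14, 3.14, 3.14].

## Interface

Orientations are given as a rotation vector (axis times angle).
In Python, from cell import arm gives the robot as it stands.
- The arm moves only by the tool send_rows, never from a script. Its argument "increments" is a list of rows, each a list of 3 entries, a list of its own where there are three numbers: the finger opening in cm, from 0 to 9.18, then the shift along the tool's x, y, z in cm, then the turn, a rotation vector about the tool's x, y, z in rad. A call has 1 to 5 rows; each row shifts and turns the commanded pose from where the row before left it, along the tool's axes as they then stand; what a row does not reach is not made up. A row lasts 1/10 s, in which the tool goes at most 50 mm and 8.59 degrees, less where a joint would pass 70% of its speed; a pose out of reach is approached as far as the arm can. A call is refused whole if a number of a shift passes 5 or a number of a turn 0.15, either way. A call with a gripper value outside its range is refused whole. The fingers move at their own pace and stop on an object; "force" is the grip in N (left out, the last holds). Time passes only in rows, so rows that do not move let the fingers close. It gives the time, the measured TCP pose, the force, the opening and the grip force at its end, in the units of the state.
- arm.observe(): the state, without advancing time (a new reading comes with each control period).
- arm.get_image(name): name is "scene" or "top"; returns the picture (400x640x3 uint8, red, green, blue); there is no depth.
- arm.camera_params(name): a dict with "camera_matrix" (3x3 intrinsics, pixels), "R" (3x3) and "t" (3): a world point X has camera coordinates R X + t. Camera axes: x right, y down, z forward; pixel columns grow to the right and rows downward; lengths in m; the calibration is good to about 2 mm. A picture is of the moment at which its call begins. camera_params takes no time and is no camera call.
- arm.sign_off(): hands the job in; it is judged then, once.
The state is a dict: "clock": time; "joints": joint angles; "dq": joint speeds; "joint_efforts": joint torques, N m; "position": TCP position; "ee_rot": TCP orientation; "force": force on the tool from outside, world axes, zero at the start; "ft_torque": the same for the moment, N m; "width": opening from 0.0 (shut) to 1.0 (fully open); "gripper_force": force on a finger pad.
Only numpy, scipy, OpenCV 4.12 (cv2) and the standard library are available. Lean on these libraries where they do the work, as an engineer would, in place of code of your own. Each camera call takes 0.05 s, during which the arm holds its last target. There are 200 camera calls.

## Task

The track-diagram control panel is propped up too steeply on its ratchet. By its grab handle, lift it past the top notch until it comes up against the stop, so that the pawl throws over, lower it until it lies fully flat, then raise it again, let it settle on the second notch from the bottom and let go. Bring the panel down under control, never dropping it, do not force the ratchet or its stop, and leave everything else on the bench alone.

Things in the scene. Friction and masses are not known exactly. Their poses are not given: they have to be found in the camera images.
- console: Control console of the model railway, fixed to the bench: a timber tray 232 mm deep (its x, from near side to far side), 300 mm wide (y), its lid a tilting panel. Origin under its centre, z up; its yaw varies. The ratchet stands out 25 mm from its left (+y) side.
- hinge (a point): Middle of the panel's hinge line, which runs along the console's y at its near edge: 110 mm from the console's origin along its -x, 100 mm above the bench.
- panel (a joint): Tilt of the panel, rad: 0 = flat on the console, growing as the far edge comes up. Rests on its notches at 0.229 (lowest), 0.342 (second), 0.456, 0.569 and 0.675 (top); the pawl clicks in about 0.01 past these and then holds it against coming down. Starts at rest on the third, fourth or top notch. Light hinge friction and damping: let go elsewhere it falls.
- panel_edge (a point): Middle of the far edge of the white track-diagram panel, on its upper face: 215 mm from the hinge. The panel is 300 mm wide, 8 mm thick, 0.6 to 0.9 kg; lifting it by the handle takes 2 to 6 N.
- handle (a point): Middle of the panel's grab handle, on its axis: a dark round steel bar 12 mm thick along the console's y, 108 mm clear between its posts, 190 mm from the hinge along the panel and 46 mm above its mid-plane (36 mm clear under the bar). It swings at 195.5 mm radius about the hinge line, at (tilt + 0.2375) rad above level. It can turn in the fingers.
- ratchet: Steel bracket fixed on the console's left side that carries the pawl and the top stop; a toothed quadrant on the panel turns past it. Origin on the hinge line, axes as the console's. With the pawl thrown over the panel lowers freely; in the last 0.045 rad above flat a pin puts the pawl back on the teeth. More than 45 N on pawl or stop (some 15 N of excess lift at the handle) damages it.
- pawl_pivot (a point): Fixed pivot of the red weighted throw-over pawl, 50 mm long, on the ratchet bracket. It points up and to the near side when it rides on the teeth, and leans to the far side when thrown over. Well past the top notch a brass dog on the quadrant throws it over, about 0.02 rad (4 mm at the handle) before the top stop.
- top_stop (a point): Black rubber top stop on the ratchet bracket, 16 mm across, met by the brass dog. The dog is clamped at a different place each time, so the stop is met anywhere between 0.92 and 1.22 rad of tilt: it must be felt. It is hard: the force at the handle rises as soon as it is met, the panel hardly yields.
- loco: blue and yellow model diesel locomotive, 188 x 35 x 59 mm, 0.35 kg, standing beside the console on its right; origin under its centre, x along its length
- boxcar: orange model boxcar, 148 x 36 x 55 mm, standing behind the console (far side); origin under its centre, x along its length
- tankcar: white model tank wagon, 143 x 34 x 54 mm, loose on the bench; origin under its centre
- throttle: black hand-held train controller with a red knob, 135 x 62 x 34 mm, on the bench to the right of the console; origin under its centre
- screwdriver: screwdriver lying on the bench to the left of the console; origin under its centre, x along its length
- mug: blue mug, 80 mm across and 92 mm high; origin under its centre
- shed: small model building with a tiled roof, 105 x 82 x 72 mm; origin under its centre
- varnish: amber glass jar with a black lid, 44 mm across, 75 mm high; origin under its centre

How it is judged:
On the way, in this order (a step that is already met when the one before it is completed fails the run):
1. the panel is lifted past its top notch, beyond 0.89 rad, up to the trip (value of joint panel above 0.89 rad), for 0.1 s.
2. the panel lies fully flat on the console (within 0.03 rad) (value of joint panel below 0.03 rad), for 0.2 s.
At the end, for the whole second after the job is handed in: The panel rests, released and still, on the second notch from the bottom (tilt 0.342 rad, within 0.025 rad), after having been lifted to the trip and laid flat (value of joint panel between 0.317 and 0.367 rad and velocity of joint panel between -0.05 and 0.05 rad/s); the robot touches nothing.
It fails at once if the ratchet (pawl or top stop) is loaded with more than 45 N (contact force between ratchet and anything else above 45 N).
It fails at once if the panel drops: it comes down faster than 1.5 rad/s (velocity of joint panel below -1.5 rad/s).
It fails at once if something else on the bench is moved more than 20 mm (distance of any of loco, boxcar, tankcar, throttle, screwdriver, mug, shed, varnish from where it was at the start of the episode above 0.02 m).
It also fails if it takes over 64 s, if anything falls off the work surface, if the arm or the gripper's body presses on something with over 40 N, if the wrist force passes 120 N, or if a joint passes its speed limit or range.

## Working session

There is one attempt and no reset: what is moved stays moved. The work goes in short steps, Python scripts to look and compute and a tool call to move; the robot and the scene stay as the last step left them, time stands still between calls to the robot, and variables do not carry over. Pictures are saved under pics/ and viewed, at most 10 in all, crops included, and the job is handed in when it is done.

Besides the shell and the picture viewer there is one more tool, called after "Emit:" as name(argument=value, ...) on one line, values as JSON. send_rows: Moves the arm, as the interface text tells. Its arguments: {"type":"object","properties":{"increments":{"type":"array"},"force":{"type":"number"}},"required":["increments"]}

```bash
mkdir -p pics; python3 - <<'E'
from cell import arm
import cv2,numpy as np
print(arm.observe())
for n in("scene","top"):
    im=arm.get_image(n); cv2.imwrite(f"pics/{n}0.png",im[...,::-1]); p=arm.camera_params(n); print(n,p)
E
```

```text
{'clock': 0.0, 'joints': array([-1.34360988,  0.43522748,  0.02496817,  1.57407235, -0.01158681,
        1.13397353, -0.07508865]), 'dq': array([-1.08889556e-03,  8.14279619e-04,  1.33412786e-03, -1.45212798e-03,
       -1.73269462e-03, -8.55390559e-05, -1.24126711e-03]), 'joint_efforts': array([-1.40417410e-04, -6.67862678e+01,  9.84577686e-01, -3.14463580e+01,
       -6.07266370e-02,  4.32170264e-02,  1.56287665e-04]), 'position': array([0.20229605, 0.59083732, 0.22595168]), 'ee_rot': array([-5.15740708e-01, -3.09886476e+00,  2.40718010e-03]), 'force': array([-0.90995819,  0.30007034, -0.12471168]), 'ft_torque': array([ 0.01585477, -0.00560663, -0.06322204]), 'gripper_force': 0.0, 'width': 0.9992828019403961}
scene {'camera_matrix': array([[381.59701042,   0.        , 320.85306312],
       [  0.        , 381.59701042, 197.12236504],
       [  0.        ,   0.        ,   1.        ]]), 'R': array([[-0.63165117,  0.7750273 ,  0.01869453],
       [ 0.59397587,  0.49930846, -0.63078025],
       [-0.49820625, -0.38732898, -0.77573629]]), 't': array([ 0.37181507, -0.2680487 ,  1.5703794 ])}
top {'camera_matrix': array([[365.92580363,   0.        , 322.23937559],
       [  0.        , 365.92580363, 200.89400037],
       [  0.        ,   0.        ,   1.        ]]), 'R': array([[-0.05660704, -0.99839167, -0.00311627],
       [-0.97746949,  0.05605597, -0.20349725],
       [ 0.20334464, -0.00847332, -0.97907056]]), 't': array([0.02248504, 0.56572457, 1.10757335])}
```

View pics/scene0.png

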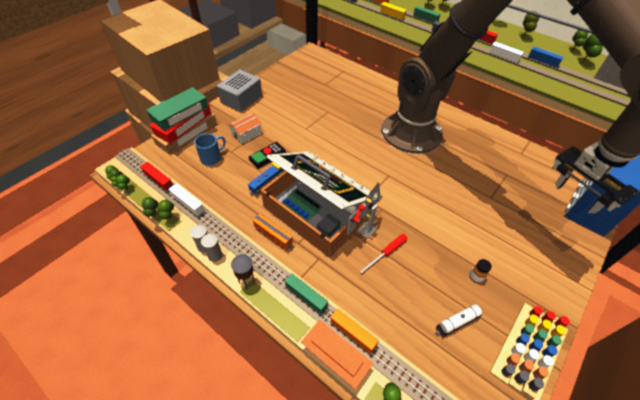

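View pics/top0.png

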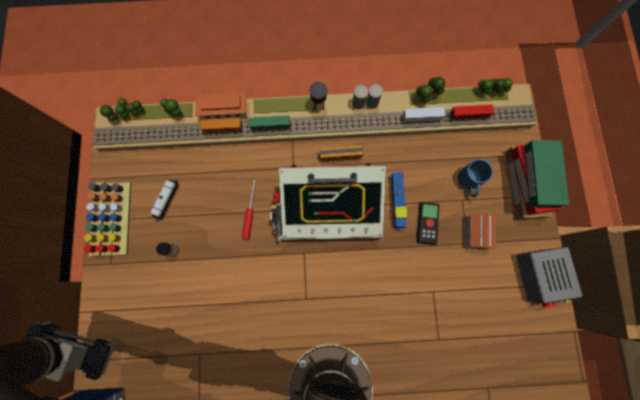

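The top view shows the panel at cols 278–386, rows 166–240, with the handle near row 180, cols 310–357. The scene view shows it tilted, with the red pawl near (360,212). I'll enlarge both.

```bash
python3 - <<'E'
import cv2,numpy as np
a=cv2.imread("pics/top0.png")[150:250,262:402]; b=cv2.imread("pics/scene0.png")[140:255,245:385]
f=lambda i:cv2.resize(i,None,fx=5.6,fy=5.0 if i is None else 5.6,interpolation=cv2.INTER_CUBIC)
cv2.imwrite("pics/c1.png",f(a)[:600]);cv2.imwrite("pics/c2.png",cv2.resize(b,None,fx=5.2,fy=5.2,interpolation=cv2.INTER_CUBIC))
E
```

```text
(no output)
```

View pics/c1.png

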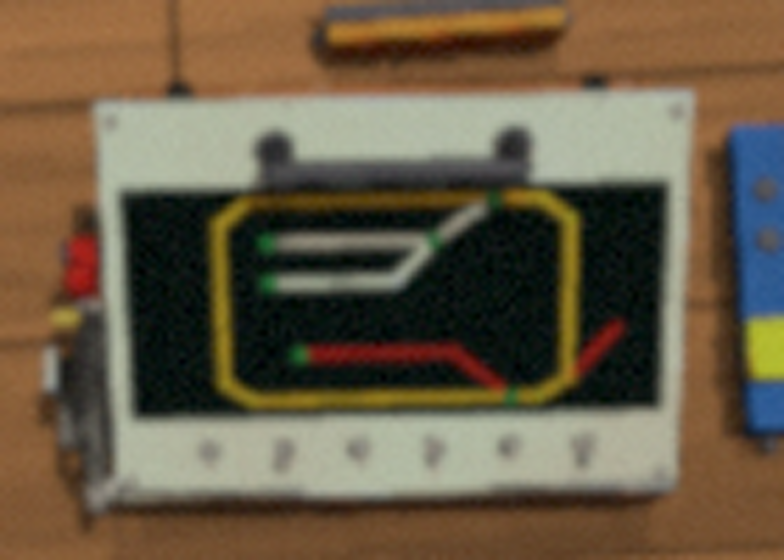

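View pics/c2.png

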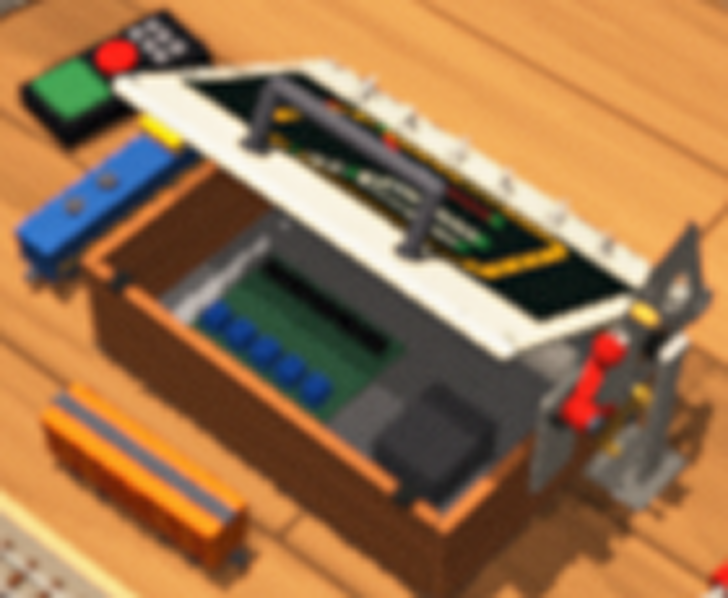

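The crops show these features:

| Feature | Top crop | Scene crop |
|---|---|---|
| Handle bar ends | (262,172), (528,172) | (440,190), (278,85) |
| Panel far corners | (95,100), (693,92) | (505,352), (115,80) |
| Near right corner | (677,488) | about (325,62) |

I'll triangulate these.

```bash
cat >h.py <<'E'
from cell import arm
import numpy as np,cv2
from scipy.spatial.transform import Rotation as Ro
def P(n):
    p=arm.camera_params(n);return np.array(p["camera_matrix"])@np.c_[p["R"],p["t"]]
def tri(a,b):  # top px, scene px
    X=cv2.triangulatePoints(P("top"),P("scene"),np.array(a,float).reshape(2,1),np.array(b,float).reshape(2,1))[:,0];X=X[:3]/X[3]
    e=[np.linalg.norm((q:=M@np.r_[X,1])[:2]/q[2]-x) for M,x in((P("top"),a),(P("scene"),b))]
    return X,np.round(e,2)
E
python3 - <<'E'
from h import *
T=lambda u,v:(262+(u+.5)/5.6-.5,150+(v+.5)/5.6-.5);S=lambda u,v:(245+(u+.5)/5.2-.5,140+(v+.5)/5.2-.5)
d={}
for k,a,b in(("hL",(262,172),(440,190)),("hR",(528,172),(278,85)),("fL",(95,100),(505,352)),("fR",(693,92),(115,80)),("nR",(677,488),(325,62))):
    d[k],e=tri(T(*a),S(*b));print(k,d[k].round(4),e)
h=(d["hL"]+d["hR"])/2;f=(d["fL"]+d["fR"])/2
for a,b in(("hL","hR"),("fL","fR"),("fR","nR")):print(a,b,np.linalg.norm(d[a]-d[b]))
v=d["fL"]-d["fR"];yaw=np.arctan2(-v[0],v[1]);v2=d["hL"]-d["hR"];print("yaw",yaw,np.arctan2(-v2[0],v2[1]))
print("h",h,"f",f)
print("tilt from handle z",np.arcsin((h[2]-.1)/.1955)-.2375,"from edge",(f[2]-.1)/.215)
E
```

```text
hL [0.5875 0.0251 0.2419] [0.42 0.37]
hR [ 0.5803 -0.1017  0.2361] [0.48 0.41]
fL [0.6363 0.1079 0.2154] [0.19 0.18]
fR [ 0.6231 -0.1906  0.2151] [0.03 0.03]
nR [ 0.4383 -0.1859  0.0958] [0.48 0.37]
hL hR 0.12707141764415186
fL fR 0.2988399810081691
fR nR 0.21997502168805702
yaw -0.044176426513278855 -0.05648775265736884
h [ 0.58388168 -0.03830206  0.23902815] f [ 0.62967393 -0.04136229  0.21524316]
tilt from handle z 0.553620394753614 from edge 0.5360147117070525
```

Handle height fits the fourth notch (0.569: 0.241 m). Hinge is about (0.450, -0.033) with yaw about -0.045. I'll swing over on an arc with the tool pointing down.

Emit:
send_rows(increments=[[9.18,[-4.4,0,-1],[0,0,0.0715]],[9.18,[-4.4,0,-1],[0,0,0.0715]],[9.18,[-4.4,0,-1],[0,0,0.0715]],[9.18,[-4.4,0,-1],[0,0,0.0715]],[9.18,[-4.4,0,-1],[0,0,0.0715]]], force=15)

```text
clock: 0.6
position: [0.3987, 0.4905, 0.2767]
ee_rot: [-1.063, -2.956, 0.001]
force: [0.5, 0.7, -0.2]
width: 0.998
gripper_force: 0.0
```

Emit:
send_rows(increments=[[9.18,[-4.4,0,-1],[0,0,0.0715]],[9.18,[-4.4,0,-1],[0,0,0.0715]],[9.18,[-4.4,0,-1],[0,0,0.0715]],[9.18,[-4.4,0,-1],[0,0,0.0715]],[9.18,[-4.4,0,0],[0,0,0.0715]]])

```text
clock: 1.1
position: [0.5464, 0.3289, 0.3178]
ee_rot: [1.571, 2.72, 0.002]
force: [0.7, -0.2, 0.2]
width: 0.999
gripper_force: 0.0
```

```bash
cat >>h.py <<'E'
def st():
    o=arm.observe();R=Ro.from_rotvec(o["ee_rot"]);p=o["position"]
    print("t",round(o["clock"],2),"p",p.round(4),"yaxis",R.as_matrix()[:,1].round(3),"z",R.as_matrix()[:,2].round(3),"F",o["force"].round(1),"g",o["gripper_force"],"w",round(o["width"],3))
    return p,R.as_matrix(),o
E
python3 - <<'E'
from h import *
p,R,o=st();print(o["joints"].round(2))
yaw=-.045;y=np.array([np.cos(yaw),np.sin(yaw),0]);z=np.array([0,0,-1]);Rt=np.c_[np.cross(y,z),y,z]
print("turn",Ro.from_matrix(R.T@Rt).as_rotvec().round(4),"shift cm",(R.T@(np.array([.585,-.0388,.32])-p)*100).round(2))
E
```

```text
t 1.1 p [0.5464 0.3289 0.3178] yaxis [0.866 0.5   0.002] z [ 0.001  0.001 -1.   ] F [ 0.7 -0.2  0.2] g 0.0 w 0.999
[-0.83  0.4   0.31  1.42 -0.12  1.34  0.01]
turn [ 0.0016 -0.0006  0.5681] shift cm [-33.78 -15.02  -0.25]
```

Emit:
send_rows(increments=[[9.18,[-4.6,-0.8,0],[0,0,0.071]],[9.18,[-4.6,-0.8,0],[0,0,0.071]],[9.18,[-4.6,-0.8,0],[0,0,0.071]],[9.18,[-4.6,-0.8,0],[0,0,0.071]],[9.18,[-4.6,-0.8,0],[0,0,0.071]]])

```text
clock: 1.6
position: [0.5938, 0.101, 0.3163]
ee_rot: [-2.027, -2.4, 0.001]
force: [1.6, 0.4, -0.1]
width: 0.999
gripper_force: 0.0
```

Emit:
send_rows(increments=[[9.18,[-4.6,-0.8,0],[0,0,0.071]],[9.18,[-4.6,-0.8,0],[0,0,0.071]],[9.18,[-4.6,-0.8,0],[0,0,0.071]],[9.18,[0,0,0],[0,0,0]],[9.18,[0,0,0],[0,0,0]]])

```text
clock: 2.1
position: [0.5833, -0.0378, 0.3166]
ee_rot: [-2.27, -2.171, 0.0]
force: [-0.0, -0.2, 0.5]
width: 1.001
gripper_force: 0.0
```

```bash
python3 - <<'E'
from h import *
p,R,o=st()
yaw=-.045;y=np.array([np.cos(yaw),np.sin(yaw),0]);z=np.array([0,0,-1]);Rt=np.c_[np.cross(y,z),y,z]
print("turn",Ro.from_matrix(R.T@Rt).as_rotvec().round(4),"shift cm",(R.T@(np.array([.585,-.0388,.32])-p)*100).round(2))
for n in("scene",):cv2.imwrite("pics/s1.png",arm.get_image(n)[...,::-1])
E
```

```text
t 2.1 p [ 0.5833 -0.0378  0.3166] yaxis [ 0.999 -0.045 -0.   ] z [-0.  0. -1.] F [-0.  -0.2  0.5] g 0.0 w 1.001
turn [-0.0003 -0.0002  0.0003] shift cm [-0.09  0.18 -0.34]
```

Emit:
send_rows(increments=[[9.18,[-0.1,0.15,3],[0,0,0]],[9.18,[0,0,3],[0,0,0]],[9.18,[0,0,2],[0,0,0]],[9.18,[0,0,1.2],[0,0,0]],[9.18,[0,0,0],[0,0,0]]])

```text
clock: 2.65
position: [0.5844, -0.036, 0.2231]
ee_rot: [-2.264, -2.175, 0.003]
force: [-0.3, -0.5, 0.3]
width: 0.998
gripper_force: 0.0
```

```bash
python3 - <<'E'
from h import *
st()
a=arm.get_image("scene")[130:250,250:390,::-1];b=arm.get_image("top")[140:260,262:402,::-1]
cv2.imwrite("pics/s2.png",cv2.resize(np.hstack([a,b]),None,fx=2.85,fy=2.85,interpolation=cv2.INTER_CUBIC))
E
```

```text
t 2.65 p [ 0.5844 -0.036   0.2231] yaxis [ 0.999 -0.04  -0.003] z [-0.003  0.    -1.   ] F [-0.3 -0.5  0.3] g 0.0 w 0.998
```

View pics/s2.png

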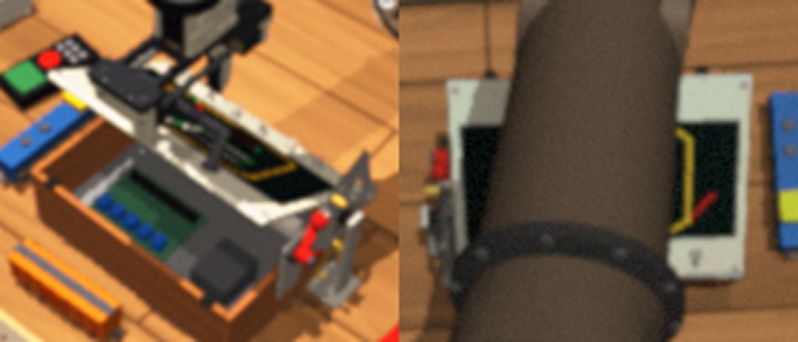

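The scene half shows the fingers straddling the bar between its posts. The red pawl stays visible near (359,212). Closing.

Emit:
send_rows(increments=[[3,[0,0,0],[0,0,0]],[2,[0,0,0],[0,0,0]],[1.0,[0,0,0],[0,0,0]],[1.0,[0,0,0],[0,0,0]],[1.0,[0,0,0],[0,0,0]]], force=15)

```text
clock: 3.25
position: [0.5852, -0.0376, 0.2249]
ee_rot: [2.268, 2.174, 0.0]
force: [-1.3, -0.3, -0.9]
width: 0.611
gripper_force: 0.0
```

Emit:
send_rows(increments=[[0.6,[0,0,0],[0,0,0]],[0.6,[0,0,0],[0,0,0]],[0.6,[0,0,0],[0,0,0]],[0.6,[0,0,0],[0,0,0]]])

```text
clock: 3.65
position: [0.5851, -0.0376, 0.2247]
ee_rot: [-2.268, -2.174, 0.0]
force: [-0.2, -0.2, 0.4]
width: 0.269
gripper_force: 0.0
```

```bash
cat >>h.py <<'E'
Hx,Hy=.4497,-.0327
def pawl(n="scene"):
    im=arm.get_image(n);c=im[180:245,335:385].astype(int);m=(c[...,0]>150)&(c[...,1]<60)&(c[...,2]<60)
    v,u=np.nonzero(m);mm=cv2.fitLine(np.c_[u,v].astype(np.float32),cv2.DIST_L2,0,.01,.01).ravel() if len(u)>5 else None
    print("pawl n",len(u),"c",(u.mean()+335).round(1),(v.mean()+180).round(1),"dir",mm[:2].round(2),"span",u.min()+335,u.max()+335,v.min()+180,v.max()+180)
    return im
def go(thetas=(),yaw=-.045,r=None,th0=None):
    p,R,o=st();g=p-R[:,2]*.019;dx=(g[0]-Hx)*np.cos(yaw)+(g[1]-Hy)*np.sin(yaw);dz=g[2]-.1
    print("r",np.hypot(dx,dz).round(4),"tilt",(np.arctan2(dz,dx)-.2375).round(4))
    return p,R,o,g
E
python3 - <<'E'
from h import *
go();pawl()
E
```

```text
t 3.65 p [ 0.5851 -0.0376  0.2247] yaxis [ 0.999 -0.042 -0.   ] z [-0.  0. -1.] F [-0.2 -0.2  0.4] g 0.0 w 0.269
r 0.1975 tilt 0.5773
pawl n 78 c 358.4 212.9 dir [ 0.41 -0.91] span 353 364 204 221
```

Emit:
send_rows(increments=[[0.6,[0,0,0],[0,0,0]],[0.6,[0,0,0],[0,0,0]],[0.6,[0,0,0],[0,0,0]]])

```text
clock: 4.0
position: [0.586, -0.0376, 0.2251]
ee_rot: [2.267, 2.173, 0.002]
force: [5.0, 0.1, -0.4]
width: 0.123
gripper_force: 15.0
```

```bash
python3 - <<'E'
from h import *
go()
E
```

```text
t 4.0 p [ 0.586  -0.0376  0.2251] yaxis [ 0.999 -0.042  0.002] z [ 0.002 -0.    -1.   ] F [ 5.   0.1 -0.4] g 14.999750554561615 w 0.123
r 0.1984 tilt 0.5757
```

```bash
sed -i 's/^Hx,Hy=.*/Hx,Hy=.4506,-.0327/;s/\*\.019;/*.016;/' h.py; python3 - <<'E'
import numpy as np
t=np.r_[.569,.569+np.arange(1,13)*.027];f=t+.2375
print(t.round(3).tolist());print((np.diff(np.cos(f))*19.55).round(3).tolist());print((np.diff(np.sin(f))*-19.55).round(3).tolist())
E
```

```text
[0.569, 0.596, 0.623, 0.65, 0.677, 0.704, 0.731, 0.758, 0.785, 0.812, 0.839, 0.866, 0.893]
[-0.386, -0.396, -0.405, -0.414, -0.422, -0.431, -0.439, -0.447, -0.454, -0.461, -0.468, -0.474]
[-0.36, -0.35, -0.339, -0.328, -0.316, -0.305, -0.293, -0.281, -0.269, -0.257, -0.244, -0.231]
```

Emit:
send_rows(increments=[[0.6,[0,-0.33,-0.36],[0,0,0]],[0.6,[0,-0.4,-0.35],[0,0,0]],[0.6,[0,-0.41,-0.34],[0,0,0]],[0.6,[0,-0.41,-0.33],[0,0,0]],[0.6,[0,-0.42,-0.32],[0,0,0]]])

```text
clock: 4.5
position: [0.5664, -0.0369, 0.2423]
ee_rot: [2.266, 2.173, 0.002]
force: [5.3, -0.7, -0.0]
width: 0.125
gripper_force: 15.0
```

```bash
python3 - <<'E'
from h import *
go();pawl()
E
```

```text
t 4.5 p [ 0.5664 -0.0369  0.2423] yaxis [ 0.999 -0.042  0.002] z [ 0.002 -0.    -1.   ] F [ 5.3 -0.7 -0. ] g 14.994627982378006 w 0.125
r 0.1961 tilt 0.7017
pawl n 71 c 358.5 212.9 dir [ 0.37 -0.93] span 354 364 204 221
```

Emit:
send_rows(increments=[[0.6,[0,-0.43,-0.3],[0,0,0]],[0.6,[0,-0.44,-0.29],[0,0,0]],[0.6,[0,-0.45,-0.28],[0,0,0]],[0.6,[0,-0.45,-0.27],[0,0,0]],[0.6,[0,-0.46,-0.26],[0,0,0]]])

```text
clock: 5.05
position: [0.5448, -0.036, 0.2568]
ee_rot: [2.265, 2.172, 0.004]
force: [7.1, -1.3, 3.5]
width: 0.126
gripper_force: 15.0
```

Emit:
send_rows(increments=[[0.6,[0,-0.47,-0.24],[0,0,0]],[0.6,[0,-0.3,-0.15],[0,0,0]],[0.6,[0,0,0],[0,0,0]]])

```text
clock: 5.35
position: [0.5371, -0.0357, 0.2611]
ee_rot: [2.265, 2.172, 0.005]
force: [4.9, -0.5, 5.4]
width: 0.123
gripper_force: 15.0
```

```bash
python3 - <<'E'
from h import *
go();pawl()
t=.885+np.arange(0,20)*.018;f=t+.2375
print(np.c_[t[1:],np.diff(np.cos(f))*19.55,np.diff(np.sin(f))*-19.55].round(2).tolist())
E
```

```text
t 5.35 p [ 0.5371 -0.0357  0.2611] yaxis [ 0.999 -0.042  0.005] z [ 0.005  0.    -1.   ] F [ 4.9 -0.5  5.4] g 14.998291432857513 w 0.123
r 0.1971 tilt 0.879
pawl n 30 c 359.4 211.7 dir [ 0.48 -0.87] span 354 364 205 220
[[0.9, -0.32, -0.15], [0.92, -0.32, -0.14], [0.94, -0.32, -0.14], [0.96, -0.33, -0.13], [0.98, -0.33, -0.13], [0.99, -0.33, -0.12], [1.01, -0.33, -0.11], [1.03, -0.33, -0.11], [1.05, -0.34, -0.1], [1.06, -0.34, -0.1], [1.08, -0.34, -0.09], [1.1, -0.34, -0.08], [1.12, -0.34, -0.08], [1.14, -0.34, -0.07], [1.16, -0.35, -0.07], [1.17, -0.35, -0.06], [1.19, -0.35, -0.05], [1.21, -0.35, -0.05], [1.23, -0.35, -0.04]]
```

Emit:
send_rows(increments=[[0.6,[0,-0.32,-0.22],[0,0,0]],[0.6,[0,0,0],[0,0,0]]])

```text
clock: 5.6
position: [0.5335, -0.0356, 0.2629]
ee_rot: [2.266, 2.172, 0.004]
force: [5.4, -1.1, 5.3]
width: 0.121
gripper_force: 15.0
```

```bash
cat >>h.py <<'E'
def feel():
    p,R,o,g=go();yaw=-.045
    dx=(g[0]-Hx)*np.cos(yaw)+(g[1]-Hy)*np.sin(yaw);ph=np.arctan2(g[2]-.1,dx);F=o["force"];fx=F[0]*np.cos(yaw)+F[1]*np.sin(yaw)
    print("TANG resist",(fx*np.sin(ph)-F[2]*np.cos(ph)).round(2),"radial out",(fx*np.cos(ph)+F[2]*np.sin(ph)).round(2))
E
python3 - <<'E'
from h import *
feel();im=pawl()
a=im[130:250,250:390,::-1];b=arm.get_image("top")[140:260,242:382,::-1]
cv2.imwrite("pics/s3.png",cv2.resize(np.hstack([a,b]),None,fx=2.85,fy=2.85,interpolation=cv2.INTER_CUBIC))
E
```

```text
t 5.6 p [ 0.5335 -0.0356  0.2629] yaxis [ 0.999 -0.042  0.003] z [ 0.003 -0.    -1.   ] F [ 5.4 -1.1  5.3] g 14.997781813144684 w 0.121
r 0.1972 tilt 0.8992
TANG resist 2.73 radial out 7.08
pawl n 30 c 359.5 211.3 dir [ 0.5  -0.87] span 354 364 205 220
```

View pics/s3.png

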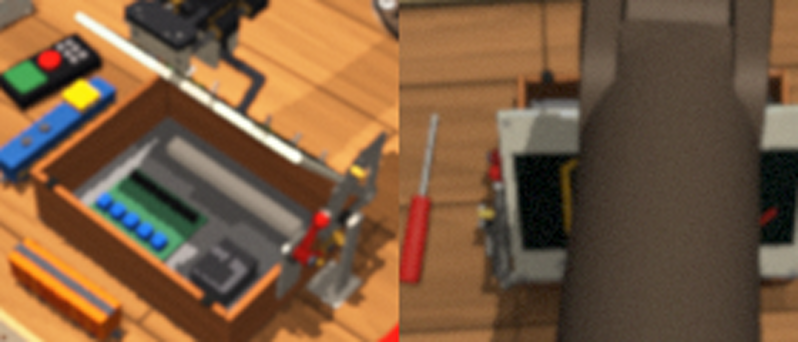

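The pawl (red, scene about (357–364, 205–220)) still rides on the teeth, and the panel is raised and still gripped. I'll step up in 3 mm moves while watching the pawl and the force.

Emit:
send_rows(increments=[[0.6,[0,-0.32,-0.19],[0,0,0]],[0.6,[0,0,0],[0,0,0]]])

```text
clock: 5.9
position: [0.5301, -0.0354, 0.2646]
ee_rot: [2.266, 2.173, 0.003]
force: [5.7, -0.7, 4.6]
width: 0.124
gripper_force: 15.0
```

```bash
sed -i 's/m=(c\[.*/m=(c[...,0]>70)\&(c[...,0]>2.5*c[...,1:].max(2))/' h.py; python3 - <<'E'
from h import *
feel();pawl()
E
```

```text
t 5.9 p [ 0.5301 -0.0354  0.2646] yaxis [ 0.999 -0.042  0.003] z [ 0.003 -0.    -1.   ] F [ 5.7 -0.7  4.6] g 14.997364282608032 w 0.124
r 0.1973 tilt 0.9184
TANG resist 3.39 radial out 6.5
pawl n 95 c 358.7 213.5 dir [ 0.42 -0.91] span 353 365 204 222
```

Emit:
send_rows(increments=[[0.6,[0,-0.32,-0.17],[0,0,0]],[0.6,[0,0,0],[0,0,0]]])

```text
clock: 6.15
position: [0.5268, -0.0353, 0.2662]
ee_rot: [2.267, 2.173, 0.003]
force: [4.1, -0.8, 4.9]
width: 0.123
gripper_force: 15.0
```

```bash
python3 -c "
from h import *
feel();pawl()"
```

```text
t 6.15 p [ 0.5268 -0.0353  0.2662] yaxis [ 0.999 -0.042  0.002] z [ 0.002 -0.    -1.   ] F [ 4.1 -0.8  4.9] g 14.997316002845764 w 0.123
r 0.1975 tilt 0.9371
TANG resist 1.94 radial out 6.16
pawl n 95 c 358.7 213.6 dir [ 0.43 -0.9 ] span 353 365 204 222
```

Emit:
send_rows(increments=[[0.6,[0,-0.33,-0.14],[0,0,0]],[0.6,[0,0,0],[0,0,0]]])

```text
clock: 6.4
position: [0.5235, -0.0352, 0.2676]
ee_rot: [2.266, 2.173, 0.003]
force: [5.7, -2.2, 5.1]
width: 0.124
gripper_force: 15.0
```

```bash
python3 -c "
from h import *
feel();pawl()"
```

```text
t 6.4 p [ 0.5235 -0.0352  0.2676] yaxis [ 0.999 -0.042  0.002] z [ 0.002 -0.    -1.   ] F [ 5.7 -2.2  5.1] g 14.997270852327347 w 0.124
r 0.1975 tilt 0.9551
TANG resist 3.56 radial out 6.87
pawl n 96 c 358.3 214.0 dir [ 0.41 -0.91] span 353 364 205 222
```

Emit:
send_rows(increments=[[0.6,[0,-0.33,-0.13],[0,0,0]],[0.6,[0,0,0],[0,0,0]]])

```text
clock: 6.65
position: [0.5203, -0.0351, 0.2689]
ee_rot: [2.267, 2.173, 0.003]
force: [4.3, -0.9, 6.0]
width: 0.123
gripper_force: 15.0
```

```bash
python3 -c "
from h import *
feel();pawl()"
```

```text
t 6.65 p [ 0.5203 -0.0351  0.2689] yaxis [ 0.999 -0.042  0.003] z [ 0.003 -0.    -1.   ] F [ 4.3 -0.9  6. ] g 14.999073296785355 w 0.123
r 0.1976 tilt 0.9731
TANG resist 1.92 radial out 7.16
pawl n 99 c 358.3 214.0 dir [ 0.41 -0.91] span 353 364 205 222
```

Emit:
send_rows(increments=[[0.6,[0,-0.33,-0.13],[0,0,0]],[0.6,[0,0,0],[0,0,0]]])

```text
clock: 6.9
position: [0.5169, -0.0349, 0.2702]
ee_rot: [2.267, 2.173, 0.003]
force: [5.1, -1.6, 5.4]
width: 0.125
gripper_force: 15.0
```

```bash
python3 -c "
from h import *
feel();pawl()"
```

```text
t 6.9 p [ 0.5169 -0.0349  0.2702] yaxis [ 0.999 -0.042  0.002] z [ 0.002  0.    -1.   ] F [ 5.1 -1.6  5.4] g 15.001372396945953 w 0.125
r 0.1976 tilt 0.9913
TANG resist 3.02 radial out 6.86
pawl n 101 c 358.2 214.0 dir [ 0.37 -0.93] span 353 363 205 222
```

Emit:
send_rows(increments=[[0.6,[0,-0.33,-0.12],[0,0,0]],[0.6,[0,0,0],[0,0,0]]])

```text
clock: 7.15
position: [0.5134, -0.0347, 0.2713]
ee_rot: [2.267, 2.173, 0.002]
force: [5.2, -0.6, 6.0]
width: 0.125
gripper_force: 15.0
```

```bash
python3 -c "
from h import *
feel();pawl()"
```

```text
t 7.15 p [ 0.5134 -0.0347  0.2713] yaxis [ 0.999 -0.042  0.002] z [ 0.002 -0.    -1.   ] F [ 5.2 -0.6  6. ] g 15.003380477428436 w 0.125
r 0.1975 tilt 1.0096
TANG resist 2.98 radial out 7.38
pawl n 101 c 358.2 214.2 dir [ 0.36 -0.93] span 353 364 205 222
```

Emit:
send_rows(increments=[[0.6,[0,-0.33,-0.12],[0,0,0]],[0.6,[0,0,0],[0,0,0]]])

```text
clock: 7.4
position: [0.51, -0.0346, 0.2724]
ee_rot: [2.267, 2.173, 0.002]
force: [4.5, -1.6, 5.4]
width: 0.124
gripper_force: 15.0
```

```bash
python3 -c "
from h import *
feel();pawl()"
```

```text
t 7.4 p [ 0.51   -0.0346  0.2724] yaxis [ 0.999 -0.042  0.002] z [ 0.002  0.    -1.   ] F [ 4.5 -1.6  5.4] g 15.002512335777283 w 0.124
r 0.1976 tilt 1.0278
TANG resist 2.71 radial out 6.52
pawl n 100 c 357.8 214.1 dir [ 0.29 -0.96] span 353 363 205 222
```

Emit:
send_rows(increments=[[0.6,[0,-0.33,-0.11],[0,0,0]],[0.6,[0,0,0],[0,0,0]]])

```text
clock: 7.65
position: [0.5065, -0.0344, 0.2734]
ee_rot: [2.267, 2.174, 0.001]
force: [4.0, -1.2, 5.2]
width: 0.125
gripper_force: 15.0
```

```bash
python3 -c "
from h import *
feel();pawl()"
```

```text
t 7.65 p [ 0.5065 -0.0344  0.2734] yaxis [ 0.999 -0.042  0.001] z [ 0.001  0.    -1.   ] F [ 4.  -1.2  5.2] g 15.003671497106552 w 0.125
r 0.1975 tilt 1.0461
TANG resist 2.42 radial out 6.12
pawl n 98 c 357.9 214.3 dir [ 0.3  -0.95] span 353 363 206 222
```

Emit:
send_rows(increments=[[0.6,[0,-0.33,-0.1],[0,0,0]],[0.6,[0,0,0],[0,0,0]]])

```text
clock: 7.9
position: [0.5031, -0.0343, 0.2743]
ee_rot: [2.267, 2.174, 0.001]
force: [3.8, -1.9, 6.8]
width: 0.13
gripper_force: 15.0
```

```bash
python3 -c "
from h import *
feel();pawl()"
```

```text
t 7.9 p [ 0.5031 -0.0343  0.2743] yaxis [ 0.999 -0.042  0.001] z [ 0.001  0.    -1.   ] F [ 3.8 -1.9  6.8] g 15.005001425743103 w 0.13
r 0.1974 tilt 1.0642
TANG resist 1.91 radial out 7.59
pawl n 96 c 357.6 214.3 dir [ 0.25 -0.97] span 353 364 206 222
```

Emit:
send_rows(increments=[[0.6,[0,-0.33,-0.1],[0,0,0]],[0.6,[0,0,0],[0,0,0]]])

```text
clock: 8.15
position: [0.4996, -0.0342, 0.2751]
ee_rot: [2.268, 2.174, 0.0]
force: [3.2, -2.4, 5.9]
width: 0.124
gripper_force: 15.0
```

```bash
python3 -c "
from h import *
feel();pawl()"
```

```text
t 8.15 p [ 0.4996 -0.0342  0.2751] yaxis [ 0.999 -0.042  0.   ] z [ 0. -0. -1.] F [ 3.2 -2.4  5.9] g 15.006094425916672 w 0.124
r 0.1973 tilt 1.0823
TANG resist 1.69 radial out 6.54
pawl n 95 c 357.6 214.5 dir [ 0.26 -0.97] span 353 364 207 222
```

Emit:
send_rows(increments=[[0.6,[0,-0.34,-0.1],[0,0,0]],[0.6,[0,0,0],[0,0,0]]])

```text
clock: 8.4
position: [0.4959, -0.034, 0.2759]
ee_rot: [-2.268, -2.174, 0.0]
force: [3.2, -1.7, 4.4]
width: 0.125
gripper_force: 15.0
```

```bash
python3 -c "
from h import *
feel();pawl()"
```

```text
t 8.4 p [ 0.4959 -0.034   0.2759] yaxis [ 0.999 -0.042 -0.   ] z [-0. -0. -1.] F [ 3.2 -1.7  4.4] g 15.004916042089462 w 0.125
r 0.1972 tilt 1.1012
TANG resist 2.17 radial out 5.02
pawl n 96 c 357.5 215.1 dir [ 0.27 -0.96] span 353 364 208 222
```

Emit:
send_rows(increments=[[0.6,[0,-0.33,-0.09],[0,0,0]],[0.6,[0,0,0],[0,0,0]]])

```text
clock: 8.65
position: [0.4926, -0.0338, 0.2768]
ee_rot: [-2.268, -2.174, 0.0]
force: [3.3, -1.7, 3.9]
width: 0.123
gripper_force: 15.0
```

```bash
python3 -c "
from h import *
feel();im=pawl()
cv2.imwrite('pics/p1.png',cv2.resize(im[170:250,320:400,::-1],None,fx=6,fy=6,interpolation=cv2.INTER_CUBIC))"
```

```text
t 8.65 p [ 0.4926 -0.0338  0.2768] yaxis [ 0.999 -0.042 -0.   ] z [-0. -0. -1.] F [ 3.3 -1.7  3.9] g 14.998746067285538 w 0.123
r 0.1973 tilt 1.1189
TANG resist 2.49 radial out 4.58
pawl n 97 c 357.4 215.3 dir [ 0.36 -0.93] span 353 364 209 222
```

View pics/p1.png

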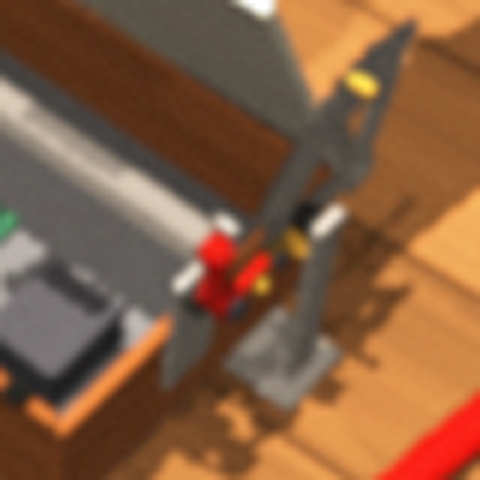

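The pawl has been turned upright, with its weight at crop (215,245) above the pivot at (215,300), but it hasn't fallen over yet. Continuing.

Emit:
send_rows(increments=[[0.6,[0,-0.33,-0.08],[0,0,0]],[0.6,[0,0,0],[0,0,0]]])

```text
clock: 8.9
position: [0.4891, -0.0337, 0.2776]
ee_rot: [-2.268, -2.174, 0.001]
force: [2.7, -2.3, 2.4]
width: 0.123
gripper_force: 15.0
```

```bash
python3 -c "
from h import *
feel();im=pawl()"
```

```text
t 8.9 p [ 0.4891 -0.0337  0.2776] yaxis [ 0.999 -0.042 -0.001] z [-0.001 -0.    -1.   ] F [ 2.7 -2.3  2.4] g 14.999523907899857 w 0.123
r 0.1974 tilt 1.1367
TANG resist 2.24 radial out 2.91
pawl n 91 c 357.1 215.7 dir [ 0.88 -0.48] span 352 364 211 222
```

Emit:
send_rows(increments=[[0.6,[0,-0.33,-0.07],[0,0,0]],[0.6,[0,0,0],[0,0,0]]])

```text
clock: 9.15
position: [0.4859, -0.0335, 0.2783]
ee_rot: [-2.268, -2.174, 0.0]
force: [3.1, -2.2, 2.8]
width: 0.126
gripper_force: 15.0
```

```bash
python3 -c "
from h import *
feel();im=pawl()"
```

```text
t 9.15 p [ 0.4859 -0.0335  0.2783] yaxis [ 0.999 -0.042 -0.   ] z [-0. -0. -1.] F [ 3.1 -2.2  2.8] g 14.995657950639725 w 0.126
r 0.1975 tilt 1.1537
TANG resist 2.68 radial out 3.29
pawl n 90 c 357.0 215.8 dir [ 0.86 -0.51] span 352 364 211 222
```

Emit:
send_rows(increments=[[0.6,[0,-0.15,-0.03],[0,0,0]],[0.6,[0,0,0],[0,0,0]]])

```text
clock: 9.4
position: [0.4846, -0.0334, 0.2786]
ee_rot: [-2.268, -2.174, 0.0]
force: [3.4, -3.4, 2.2]
width: 0.125
gripper_force: 15.0
```

```bash
python3 -c "
from h import *
feel();im=pawl()
cv2.imwrite('pics/p2.png',cv2.resize(im[170:250,320:400,::-1],None,fx=6,fy=6,interpolation=cv2.INTER_CUBIC))"
```

```text
t 9.4 p [ 0.4846 -0.0334  0.2786] yaxis [ 0.999 -0.042 -0.   ] z [-0. -0. -1.] F [ 3.4 -3.4  2.2] g 14.994318187236786 w 0.125
r 0.1975 tilt 1.1605
TANG resist 3.14 radial out 2.77
pawl n 89 c 357.0 215.8 dir [ 0.86 -0.51] span 352 364 211 222
```

View pics/p2.png

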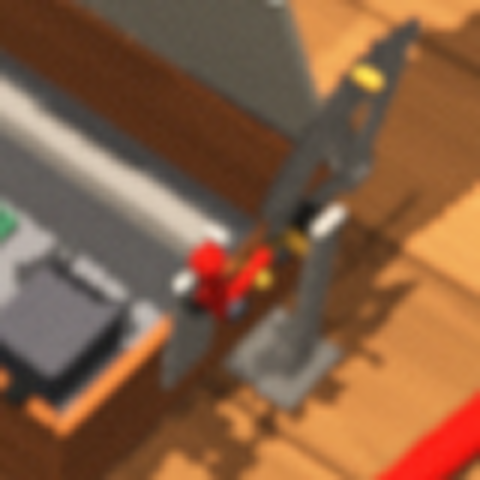

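The pawl weight has moved over to the far side (crop (207,258)) and stayed put, so it looks thrown. The dog is just below the black stop at (300,215). I'll feel gently for the stop.

Emit:
send_rows(increments=[[0.6,[0,-0.15,-0.03],[0,0,0]],[0.6,[0,0,0],[0,0,0]]])

```text
clock: 9.65
position: [0.4833, -0.0334, 0.2789]
ee_rot: [2.268, 2.174, 0.0]
force: [5.2, -2.5, 0.3]
width: 0.125
gripper_force: 15.0
```

```bash
python3 -c "
from h import *
feel();im=pawl()"
```

```text
t 9.65 p [ 0.4833 -0.0334  0.2789] yaxis [ 0.999 -0.042  0.   ] z [ 0. -0. -1.] F [ 5.2 -2.5  0.3] g 14.99326229095459 w 0.125
r 0.1976 tilt 1.1669
TANG resist 5.18 radial out 1.13
pawl n 90 c 357.0 215.8 dir [ 0.86 -0.51] span 352 364 211 222
```

Force is rising, possibly the stop. One more small step to confirm.

Emit:
send_rows(increments=[[0.6,[0,-0.12,-0.02],[0,0,0]],[0.6,[0,0,0],[0,0,0]]])

```text
clock: 9.9
position: [0.4824, -0.0333, 0.2791]
ee_rot: [2.267, 2.174, 0.001]
force: [6.5, -3.0, -0.4]
width: 0.124
gripper_force: 15.0
```

```bash
python3 -c "
from h import *
feel();im=pawl()
t=1.165-np.arange(0,40)*.03;t=np.r_[t[t>0],0];f=t+.2375
print(np.c_[t[1:],np.diff(np.cos(f))*19.55,np.diff(np.sin(f))*-19.55].round(2).tolist())"
```

```text
t 9.9 p [ 0.4824 -0.0333  0.2791] yaxis [ 0.999 -0.042  0.001] z [ 0.001 -0.    -1.   ] F [ 6.5 -3.  -0.4] g 14.993133544921875 w 0.124
r 0.1976 tilt 1.1715
TANG resist 6.58 radial out 0.65
pawl n 90 c 357.0 215.7 dir [ 0.87 -0.49] span 352 364 211 222
[[1.14, 0.58, 0.11], [1.1, 0.57, 0.12], [1.08, 0.57, 0.14], [1.04, 0.56, 0.16], [1.02, 0.56, 0.18], [0.99, 0.55, 0.19], [0.96, 0.55, 0.21], [0.92, 0.54, 0.22], [0.9, 0.53, 0.24], [0.86, 0.53, 0.26], [0.84, 0.52, 0.27], [0.8, 0.51, 0.29], [0.78, 0.5, 0.3], [0.75, 0.49, 0.32], [0.72, 0.48, 0.33], [0.68, 0.47, 0.35], [0.66, 0.46, 0.36], [0.62, 0.45, 0.37], [0.6, 0.44, 0.39], [0.57, 0.43, 0.4], [0.54, 0.42, 0.41], [0.51, 0.4, 0.43], [0.48, 0.39, 0.44], [0.45, 0.38, 0.45], [0.42, 0.36, 0.46], [0.38, 0.35, 0.47], [0.36, 0.33, 0.48], [0.33, 0.32, 0.49], [0.3, 0.31, 0.5], [0.27, 0.29, 0.51], [0.24, 0.27, 0.52], [0.21, 0.26, 0.53], [0.18, 0.24, 0.53], [0.15, 0.23, 0.54], [0.12, 0.21, 0.55], [0.08, 0.19, 0.55], [0.06, 0.18, 0.56], [0.03, 0.16, 0.56], [0.0, 0.12, 0.47]]
```

Emit:
send_rows(increments=[[0.6,[0,-0.12,-0.02],[0,0,0]],[0.6,[0,0,0],[0,0,0]]])

```text
clock: 10.15
position: [0.4815, -0.0333, 0.2793]
ee_rot: [2.267, 2.173, 0.001]
force: [7.9, -4.2, -2.7]
width: 0.13
gripper_force: 15.0
```

```bash
python3 -c "
from h import *
feel();im=pawl()"
```

```text
t 10.15 p [ 0.4815 -0.0333  0.2793] yaxis [ 0.999 -0.042  0.002] z [ 0.002 -0.    -1.   ] F [ 7.9 -4.2 -2.7] g 14.992596209049225 w 0.13
r 0.1977 tilt 1.1763
TANG resist 8.44 radial out -1.36
pawl n 89 c 356.9 215.8 dir [ 0.84 -0.54] span 352 364 211 222
```

The stop is clearly felt: about 6 N of excess and the pawl is thrown. Lowering now.

Emit:
send_rows(increments=[[0.6,[0,0.6,0.11],[0,0,0]],[0.6,[0,0.58,0.12],[0,0,0]],[0.6,[0,0.57,0.14],[0,0,0]],[0.6,[0,0.57,0.15],[0,0,0]],[0.6,[0,0.56,0.17],[0,0,0]]])

```text
clock: 10.7
position: [0.5097, -0.0344, 0.272]
ee_rot: [-2.267, -2.174, 0.001]
force: [0.9, -2.6, 1.8]
width: 0.123
gripper_force: 15.0
```

```bash
python3 -c "
from h import *
feel();im=pawl()"
```

```text
t 10.7 p [ 0.5097 -0.0344  0.272 ] yaxis [ 0.999 -0.042 -0.001] z [-0.001 -0.    -1.   ] F [ 0.9 -2.6  1.8] g 14.996970444917679 w 0.123
r 0.197 tilt 1.0283
TANG resist 0.47 radial out 2.0
pawl n 86 c 356.8 215.8 dir [ 0.88 -0.48] span 352 364 211 222
```

Pawl stays thrown (it no longer follows the panel). Down to about 0.72.

Emit:
send_rows(increments=[[0.6,[0,0.55,0.19],[0,0,0]],[0.6,[0,0.55,0.2],[0,0,0]],[0.6,[0,0.54,0.22],[0,0,0]],[0.6,[0,0.53,0.24],[0,0,0]],[0.6,[0,0.53,0.26],[0,0,0]]])

```text
clock: 11.25
position: [0.537, -0.0354, 0.261]
ee_rot: [-2.267, -2.174, 0.0]
force: [1.3, -2.9, 0.1]
width: 0.123
gripper_force: 15.0
```

Emit:
send_rows(increments=[[0.6,[0,0.52,0.27],[0,0,0]],[0.6,[0,0.51,0.28],[0,0,0]],[0.6,[0,0.5,0.3],[0,0,0]],[0.6,[0,0.49,0.31],[0,0,0]],[0.6,[0,0.48,0.33],[0,0,0]]])

```text
clock: 11.75
position: [0.562, -0.0364, 0.2462]
ee_rot: [-2.267, -2.174, -0.0]
force: [1.1, -1.1, -1.8]
width: 0.124
gripper_force: 15.0
```

```bash
python3 -c "
from h import *
feel();im=pawl()"
```

```text
t 11.75 p [ 0.562  -0.0364  0.2462] yaxis [ 0.999 -0.042  0.   ] z [ 0.  0. -1.] F [ 1.1 -1.1 -1.8] g 15.000250786542892 w 0.124
r 0.1967 tilt 0.7312
TANG resist 1.95 radial out -0.81
pawl n 93 c 357.1 215.8 dir [ 0.93 -0.37] span 352 364 211 222
```

Emit:
send_rows(increments=[[0.6,[0,0.48,0.34],[0,0,0]],[0.6,[0,0.47,0.35],[0,0,0]],[0.6,[0,0.32,0.24],[0,0,0]]])

```text
clock: 12.1
position: [0.5746, -0.0369, 0.2368]
ee_rot: [-2.267, -2.174, -0.0]
force: [3.2, -0.3, -1.8]
width: 0.125
gripper_force: 15.0
```

```bash
python3 -c "
from h import *
feel();im=pawl()"
```

```text
t 12.1 p [ 0.5746 -0.0369  0.2368] yaxis [ 0.999 -0.042 -0.   ] z [-0.  0. -1.] F [ 3.2 -0.3 -1.8] g 14.999293684959412 w 0.125
r 0.1968 tilt 0.6511
TANG resist 3.67 radial out 0.64
pawl n 92 c 357.0 215.8 dir [ 0.92 -0.39] span 352 364 211 222
```

Past the top notch with no catch: the ratchet is off. Continuing to about 0.15.

Emit:
send_rows(increments=[[0.6,[0,0.46,0.37],[0,0,0]],[0.6,[0,0.45,0.38],[0,0,0]],[0.6,[0,0.44,0.39],[0,0,0]],[0.6,[0,0.42,0.41],[0,0,0]],[0.6,[0,0.41,0.42],[0,0,0]]])

```text
clock: 12.65
position: [0.5962, -0.0378, 0.2169]
ee_rot: [-2.267, -2.174, 0.0]
force: [1.4, 0.9, -3.0]
width: 0.125
gripper_force: 15.0
```

Emit:
send_rows(increments=[[0.6,[0,0.4,0.43],[0,0,0]],[0.6,[0,0.38,0.44],[0,0,0]],[0.6,[0,0.37,0.45],[0,0,0]],[0.6,[0,0.36,0.46],[0,0,0]],[0.6,[0,0.34,0.47],[0,0,0]]])

```text
clock: 13.15
position: [0.6142, -0.0385, 0.1942]
ee_rot: [-2.267, -2.174, 0.001]
force: [-1.2, 1.8, -5.4]
width: 0.126
gripper_force: 15.0
```

```bash
python3 -c "
from h import *
feel();im=pawl()"
```

```text
t 13.15 p [ 0.6142 -0.0385  0.1942] yaxis [ 0.999 -0.042 -0.001] z [-0.001  0.    -1.   ] F [-1.2  1.8 -5.4] g 14.993771463632584 w 0.126
r 0.1974 tilt 0.3548
TANG resist 3.73 radial out -4.09
pawl n 85 c 357.0 215.9 dir [ 0.86 -0.52] span 352 364 211 222
```

Emit:
send_rows(increments=[[0.6,[0,0.33,0.49],[0,0,0]],[0.6,[0,0.31,0.5],[0,0,0]],[0.6,[0,0.3,0.51],[0,0,0]],[0.6,[0,0.28,0.52],[0,0,0]],[0.6,[0,0.26,0.53],[0,0,0]]])

```text
clock: 13.7
position: [0.6287, -0.0391, 0.1685]
ee_rot: [-2.266, -2.173, 0.002]
force: [-3.8, 3.3, -5.1]
width: 0.124
gripper_force: 15.0
```

Emit:
send_rows(increments=[[0.6,[0,0.24,0.53],[0,0,0]],[0.6,[0,0.23,0.54],[0,0,0]],[0.6,[0,0.21,0.55],[0,0,0]],[0.6,[0,0.19,0.55],[0,0,0]]])

```text
clock: 14.1
position: [0.6372, -0.0394, 0.1468]
ee_rot: [-2.266, -2.173, 0.002]
force: [-5.0, 3.7, -4.4]
width: 0.124
gripper_force: 15.0
```

```bash
python3 -c "
from h import *
feel();im=pawl()"
```

```text
t 14.1 p [ 0.6372 -0.0394  0.1468] yaxis [ 0.999 -0.042 -0.002] z [-0.002  0.001 -1.   ] F [-5.   3.7 -4.4] g 14.991520196199417 w 0.124
r 0.197 tilt 0.0868
TANG resist 2.54 radial out -6.34
pawl n 90 c 356.3 213.1 dir [0.4  0.92] span 335 362 189 222
```

Emit:
send_rows(increments=[[0.6,[0,0.08,0.45],[0,0,0]],[0.6,[0,0.12,0.45],[0,0,0]],[0.6,[0,0.1,0.4],[0,0,0]],[0.6,[0,0.03,0.2],[0,0,0]],[0.6,[0,0,0],[0,0,0]]])

```text
clock: 14.65
position: [0.6404, -0.0401, 0.1341]
ee_rot: [-2.267, -2.173, 0.001]
force: [-12.3, 3.6, 11.6]
width: 0.126
gripper_force: 15.0
```

```bash
python3 -c "
from h import *
feel();im=pawl()"
```

```text
t 14.65 p [ 0.6404 -0.0401  0.1341] yaxis [ 0.999 -0.042 -0.001] z [-0.001  0.001 -1.   ] F [-12.3   3.6  11.6] g 15.003105998039246 w 0.126
r 0.1964 tilt 0.0203
TANG resist -14.35 radial out -9.08
pawl n 98 c 357.8 212.9 dir [ 0.05 -1.  ] span 335 365 191 222
```

```bash
python3 -c "
from h import *
im=arm.get_image('scene');feel()
cv2.imwrite('pics/p3.png',cv2.resize(im[150:250,280:390,::-1],None,fx=6,fy=6,interpolation=cv2.INTER_CUBIC))"
```

```text
t 14.75 p [ 0.6404 -0.0401  0.1341] yaxis [ 0.999 -0.042 -0.001] z [-0.001  0.001 -1.   ] F [-13.4   3.8  12. ] g 15.002970546483994 w 0.123
r 0.1964 tilt 0.0203
TANG resist -15.06 radial out -10.06
```

View pics/p3.png

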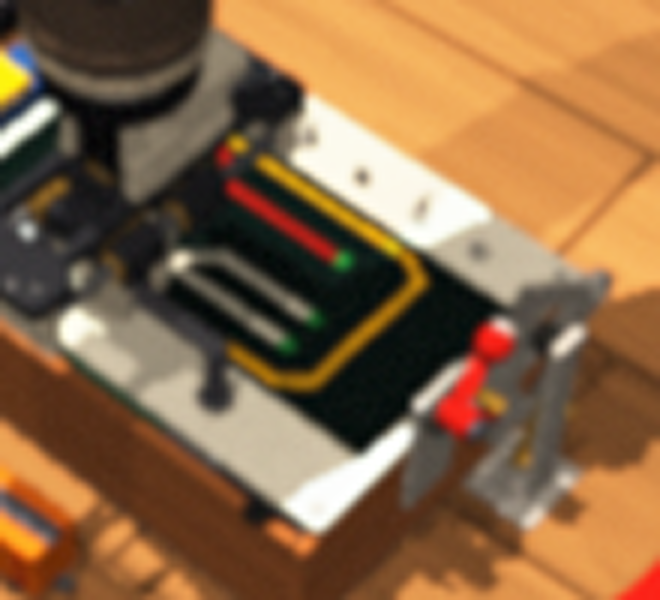

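The pawl is back on the teeth (leaning near side, crop (490,340)) and the panel appears flush with the tray. Its far-left corner is at crop (318,528). I'll compare that pixel with what each tilt predicts.

```bash
python3 -c "
from h import *
y=-.045;ex=np.array([np.cos(y),np.sin(y),0]);ey=np.array([-np.sin(y),np.cos(y),0]);M=P('scene')
print('seen',280+318.5/6-.5,150+528.5/6-.5)
# check model on first view: fL seen at 505,352 (crop2), tilt .569
print('seen0',245+505.5/5.2-.5,140+352.5/5.2-.5)
for t in(.569,0,.02,.04,.06):
    X=np.array([Hx,Hy,.1])+ex*(.215*np.cos(t)-.004*np.sin(t))+ey*.15+np.array([0,0,.215*np.sin(t)+.004*np.cos(t)])
    q=M@np.r_[X,1];print(t,(q[:2]/q[2]).round(2))
"
```

```text
seen 332.5833333333333 237.58333333333331
seen0 341.71153846153845 207.28846153846155
0.569 [342.35 206.65]
0 [332. 238.]
0.02 [332.08 237.16]
0.04 [332.19 236.3 ]
0.06 [332.32 235.42]
```

Emit:
send_rows(increments=[[0.6,[0,-0.1,0],[0,0,0]],[0.6,[0,-0.1,0],[0,0,0]],[0.6,[0,-0.05,0.05],[0,0,0]],[0.6,[0,0,0],[0,0,0]]])

```text
clock: 15.15
position: [0.6404, -0.0401, 0.1341]
ee_rot: [2.266, 2.172, 0.004]
force: [-3.5, 2.8, 8.8]
width: 0.124
gripper_force: 15.0
```

```bash
python3 -c "
from h import *
feel()"
```

```text
t 15.15 p [ 0.6404 -0.0401  0.1341] yaxis [ 0.999 -0.042  0.004] z [ 0.004  0.    -1.   ] F [-3.5  2.8  8.8] g 15.00292494893074 w 0.124
r 0.1963 tilt 0.0206
TANG resist -9.43 radial out -1.28
```

Relieving the radial push moved nothing, so the panel sits solidly. I'll open slightly to let it rest under its own weight, recentre, and regrip.

Emit:
send_rows(increments=[[0.6,[0,0,-0.15],[0,0,0]],[2.5,[0,0,0],[0,0,0]],[2.5,[0,0,0],[0,0,0]],[2.5,[0,0,0],[0,0,0]]])

```text
clock: 15.55
position: [0.6391, -0.0404, 0.1339]
ee_rot: [2.267, 2.173, 0.0]
force: [0.9, -0.0, 0.1]
width: 0.265
gripper_force: 0.0
```

```bash
python3 -c "
from h import *
feel();im=arm.get_image('scene')
cv2.imwrite('pics/p4.png',cv2.resize(im[170:250,290:390,::-1],None,fx=7,fy=7,interpolation=cv2.INTER_CUBIC))"
```

```text
t 15.55 p [ 0.6391 -0.0404  0.1339] yaxis [ 0.999 -0.043  0.001] z [ 0.001 -0.001 -1.   ] F [ 0.9 -0.   0.1] g 0.0 w 0.265
r 0.1952 tilt 0.021
TANG resist 0.12 radial out 0.87
```

View pics/p4.png

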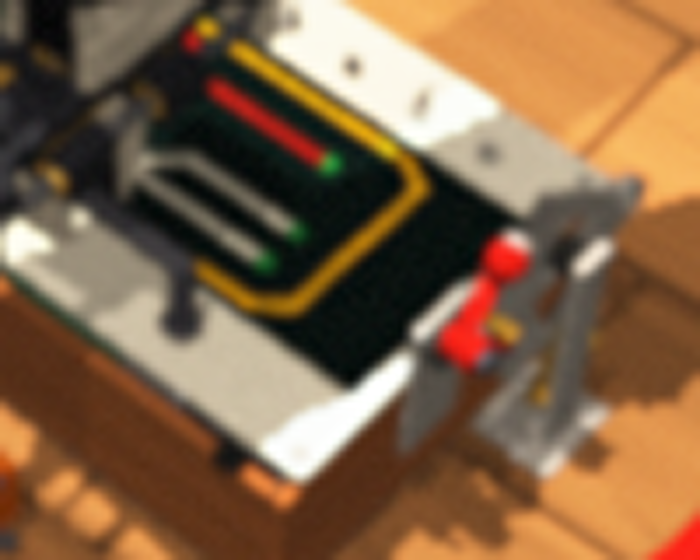

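The panel lies flat: corner at about (332.4, 238.4) px against 238.0–238.6 predicted for flat, and the pawl is back on the teeth. Regrip.

Emit:
send_rows(increments=[[2.5,[0,0.1,0.35],[0,0,0]],[0.6,[0,0,0],[0,0,0]],[0.6,[0,0,0],[0,0,0]],[0.6,[0,0,0],[0,0,0]],[0.6,[0,0,0],[0,0,0]]])

```text
clock: 16.1
position: [0.6402, -0.0399, 0.1301]
ee_rot: [2.267, 2.174, 0.001]
force: [3.7, -1.6, -4.1]
width: 0.122
gripper_force: 15.0
```

```bash
python3 -c "
from h import *
feel()
t=np.r_[np.arange(0,.341,.03),.345,.36,.372];f=t+.2375
print(np.c_[t[1:],np.diff(np.cos(f))*19.55,np.diff(np.sin(f))*-19.55].round(3).tolist())"
```

```text
t 16.1 p [ 0.6402 -0.0399  0.1301] yaxis [ 0.999 -0.042  0.001] z [ 0.001 -0.    -1.   ] F [ 3.7 -1.6 -4.1] g 14.999895840883255 w 0.122
r 0.1952 tilt 0.001
TANG resist 4.88 radial out 2.7
[[0.03, -0.147, -0.568], [0.06, -0.163, -0.563], [0.09, -0.18, -0.558], [0.12, -0.197, -0.552], [0.15, -0.213, -0.546], [0.18, -0.23, -0.54], [0.21, -0.246, -0.532], [0.24, -0.262, -0.525], [0.27, -0.277, -0.517], [0.3, -0.293, -0.508], [0.33, -0.308, -0.499], [0.345, -0.159, -0.246], [0.36, -0.163, -0.244], [0.372, -0.133, -0.193]]
```

Emit:
send_rows(increments=[[0.6,[0,-0.12,-0.57],[0,0,0]],[0.6,[0,-0.16,-0.56],[0,0,0]],[0.6,[0,-0.18,-0.56],[0,0,0]],[0.6,[0,-0.2,-0.55],[0,0,0]],[0.6,[0,-0.21,-0.55],[0,0,0]]])

```text
clock: 16.6
position: [0.6312, -0.0396, 0.1588]
ee_rot: [2.267, 2.174, 0.001]
force: [4.8, -0.6, -4.2]
width: 0.125
gripper_force: 15.0
```

Emit:
send_rows(increments=[[0.6,[0,-0.23,-0.54],[0,0,0]],[0.6,[0,-0.25,-0.53],[0,0,0]],[0.6,[0,-0.26,-0.52],[0,0,0]],[0.6,[0,-0.28,-0.52],[0,0,0]],[0.6,[0,-0.29,-0.51],[0,0,0]]])

```text
clock: 17.1
position: [0.6184, -0.0391, 0.1853]
ee_rot: [2.267, 2.173, 0.002]
force: [6.3, -1.6, -2.5]
width: 0.127
gripper_force: 15.0
```

Emit:
send_rows(increments=[[0.6,[0,-0.31,-0.5],[0,0,0]],[0.6,[0,-0.16,-0.25],[0,0,0]],[0.6,[0,0,0],[0,0,0]]])

```text
clock: 17.4
position: [0.6138, -0.0389, 0.1929]
ee_rot: [2.267, 2.173, 0.002]
force: [5.6, -1.1, -0.7]
width: 0.125
gripper_force: 15.0
```

```bash
python3 -c "
from h import *
feel();pawl()"
```

```text
t 17.4 p [ 0.6138 -0.0389  0.1929] yaxis [ 0.999 -0.042  0.002] z [ 0.002  0.    -1.   ] F [ 5.6 -1.1 -0.7] g 14.9970942735672 w 0.125
r 0.1963 tilt 0.3509
TANG resist 3.67 radial out 4.29
pawl n 89 c 358.0 214.3 dir [ 0.38 -0.92] span 353 363 205 222
```

Emit:
send_rows(increments=[[0.6,[0,-0.2,-0.28],[0,0,0]],[0.6,[0,-0.19,-0.28],[0,0,0]],[0.6,[0,0,0],[0,0,0]]])

```text
clock: 17.75
position: [0.6102, -0.0388, 0.1984]
ee_rot: [2.267, 2.173, 0.003]
force: [7.2, -0.6, -0.9]
width: 0.127
gripper_force: 15.0
```

```bash
python3 -c "
from h import *
feel();pawl()"
```

```text
t 17.75 p [ 0.6102 -0.0388  0.1984] yaxis [ 0.999 -0.042  0.002] z [ 0.002 -0.    -1.   ] F [ 7.2 -0.6 -0.9] g 14.99687746167183 w 0.127
r 0.1964 tilt 0.3841
TANG resist 4.91 radial out 5.33
pawl n 90 c 358.1 214.1 dir [ 0.41 -0.91] span 353 364 205 222
```

Now down toward 0.345, feeling for the tooth.

Emit:
send_rows(increments=[[0.6,[0,0.17,0.24],[0,0,0]],[0.6,[0,0.16,0.24],[0,0,0]],[0.6,[0,0.11,0.16],[0,0,0]],[0.6,[0,0,0],[0,0,0]]])

```text
clock: 18.2
position: [0.6145, -0.0389, 0.1919]
ee_rot: [2.267, 2.173, 0.002]
force: [3.1, -0.3, 4.2]
width: 0.123
gripper_force: 15.0
```

```bash
python3 -c "
from h import *
feel();pawl()"
```

```text
t 18.2 p [ 0.6145 -0.0389  0.1919] yaxis [ 0.999 -0.042  0.002] z [ 0.002  0.    -1.   ] F [ 3.1 -0.3  4.2] g 14.998674541711807 w 0.123
r 0.1963 tilt 0.3446
TANG resist -1.83 radial out 4.9
pawl n 91 c 358.1 214.3 dir [ 0.4  -0.92] span 353 363 205 222
```

It is resting on the notch (0.3446). Release and withdraw upward.

Emit:
send_rows(increments=[[4,[0,0,0],[0,0,0]],[4,[0,0,0],[0,0,0]],[4,[0,0,0],[0,0,0]],[4,[0,0,0],[0,0,0]],[4,[0,0,0],[0,0,0]]])

```text
clock: 18.75
position: [0.6135, -0.0387, 0.1908]
ee_rot: [-2.267, -2.174, 0.001]
force: [0.0, -0.2, -0.1]
width: 0.431
gripper_force: 0.0
```

```bash
python3 -c "
from h import *
feel();pawl()"
```

```text
t 18.75 p [ 0.6135 -0.0387  0.1908] yaxis [ 0.999 -0.042 -0.001] z [-0.001  0.    -1.   ] F [ 0.  -0.2 -0.1] g 0.0 w 0.431
r 0.1949 tilt 0.3427
TANG resist 0.08 radial out -0.03
pawl n 91 c 358.1 214.3 dir [ 0.4  -0.92] span 353 363 205 222
```

Emit:
send_rows(increments=[[4,[0,0,-1.5],[0,0,0]],[4,[0,0,-3],[0,0,0]],[4,[0,0,-4],[0,0,0]],[4,[0,0,-4],[0,0,0]],[4,[0,0,0],[0,0,0]]])

```text
clock: 19.3
position: [0.6161, -0.0396, 0.3218]
ee_rot: [2.264, 2.17, 0.01]
force: [1.0, -1.7, 0.4]
width: 0.439
gripper_force: 0.0
```

```bash
python3 -c "
from h import *
st();im=arm.get_image('scene')
# far-left corner of white panel: compare with predicted pixel per tilt
y=-.045;ex=np.array([np.cos(y),np.sin(y),0]);ey=np.array([-np.sin(y),np.cos(y),0]);M=P('scene')
for t in(.229,.342,.456):
    X=np.array([Hx,Hy,.1])+ex*(.215*np.cos(t)-.004*np.sin(t))+ey*.15+np.array([0,0,.215*np.sin(t)+.004*np.cos(t)])
    q=M@np.r_[X,1];print(t,(q[:2]/q[2]).round(1))
c=im[195:250,300:350].astype(int);m=(c.min(2)>150).astype(np.uint8)
n,l,s,_=cv2.connectedComponentsWithStats(m);k=1+s[1:,4].argmax();v,u=np.nonzero(l==k);i=v.argmax();print('lowest white',u[i]+300,v[i]+195,s[k])"
```

```text
t 19.3 p [ 0.6161 -0.0396  0.3218] yaxis [ 0.999 -0.042  0.009] z [ 0.009  0.    -1.   ] F [ 1.  -1.7  0.4] g 0.0 w 0.439
0.229 [334.2 227.1]
0.342 [336.3 220.8]
0.456 [339.  213.9]
lowest white 335 221 [ 0  0 39 27 66]
```

Corner at (335,221) matches tilt 0.342, and the gripper is clear. Handing in.

```bash
python3 -c "
from cell import arm
print(arm.sign_off())"
```

```text
the job is handed in; nothing more can be done
None
```

The job is handed in: I lifted the panel to the stop, which threw the pawl over, laid it flat, then raised it and left it released on the second notch (about 0.343 rad); the sign-off gave no verdict.

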